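Feeding bottles into their own holders

TASK

Pick out the four feeding bottles, the ones with a screw ring and teat, and stand each upright inside the holder made for it: small, medium and large round bottle in the small, medium and large round holder, the square one in the square holder. One of them has been left in the large holder and must come out before the large bottle can go in. They are glass: set them down gently without dropping or tipping them, and leave the lidded jar and the spoon tumbler where they stand.

Things in the scene. Friction and masses are not known exactly. Their poses are not given: they have to be found in the camera images.
- bottle_small: glass feeding bottle, closed by a white screw ring with a beige teat on top; round, the slimmest and shortest: glass 42 mm across, whole height 102 mm, white screw ring 44 mm across from 54 to 74 mm up (a good grip from above); teat 28 mm across, 28 mm tall on the ring; about 100 g. Origin: centre of the underside, z up.
- bottle_medium: glass feeding bottle, closed by a white screw ring with a beige teat on top; round, middle-sized: glass 54 mm across, whole height 124 mm, white screw ring 44 mm across from 76 to 96 mm up (a good grip from above); teat 28 mm across, 28 mm tall on the ring; about 140 g. Origin: centre of the underside, z up.
- bottle_large: glass feeding bottle, closed by a white screw ring with a beige teat on top; round, the widest and tallest: glass 68 mm across, whole height 146 mm, white screw ring 48 mm across from 98 to 118 mm up (a good grip from above); teat 28 mm across, 28 mm tall on the ring; about 200 g. Origin: centre of the underside, z up.
- bottle_square: glass feeding bottle, closed by a white screw ring with a beige teat on top; square in plan: glass 52 by 52 mm, faces along its x and y axes, whole height 114 mm, white round screw ring 44 mm across from 66 to 86 mm up (a good grip from above); teat 28 mm across, 28 mm tall on the ring; about 140 g. Origin: centre of the underside, z up.
- holder_small: low dark-grey holder fixed to the counter: an 8 mm high rim, 6 mm thick, no floor (a bottle inside stands on the counter); round, the smallest: inner width 58 mm, outer 70 mm; holds the small bottle with 8 mm to spare all round. Origin: its centre, at counter height (z = 0); z up.
- holder_medium: low dark-grey holder fixed to the counter: an 8 mm high rim, 6 mm thick, no floor (a bottle inside stands on the counter); round, middle-sized: inner width 70 mm, outer 82 mm; holds the medium bottle with 8 mm to spare all round. Origin: its centre, at counter height (z = 0); z up.
- holder_large: low dark-grey holder fixed to the counter: an 8 mm high rim, 6 mm thick, no floor (a bottle inside stands on the counter); round, the largest: inner width 84 mm, outer 96 mm; another bottle than the large one stands in it at the start; holds the large bottle with 8 mm to spare all round. Origin: its centre, at counter height (z = 0); z up.
- holder_square: low dark-grey holder fixed to the counter: an 8 mm high rim, 6 mm thick, no floor (a bottle inside stands on the counter); square: inner width 68 by 68 mm, outer 80 by 80 mm, sides along its x and y axes; holds the square bottle with 8 mm to spare all round. Origin: its centre, at counter height (z = 0); z up.
- jar: loose glass storage jar with a flat wooden lid 62 mm across, no teat; 96 mm high; stays where it is. Origin: centre of the underside, z up.
- tumbler: loose steel tumbler, 72 mm across the rim, 95 mm high, with spoons standing in it up to 138 mm; stays where it is. Origin: centre of the underside, z up.
Not all that is in view belongs to the job. What is shaped like the holder_medium but green is not meant.

How it is judged:
By the outcome, as a careful person would: the job done as asked, in the order asked, and still so for the second after the job is handed in, with the robot touching nothing.
It also fails if it takes over 112 s, if anything falls off the work surface, if the arm or the gripper's body presses on something with over 40 N, if the wrist force passes 120 N, or if a joint passes its speed limit or range.

ROBOT

A 6-joint arm with a two-finger parallel gripper is mounted at the origin on the work surface. World frame = base frame: x ahead of the robot, y to its left, z up, the work surface at z = 0. Lengths are in m, angles in rad, forces in N, time in s.
With the tool pointing down it reaches from about 0.25 to 0.775 m from the base axis. Payload 4 kg.
Tool frame: the origin (TCP) lies on the centre line of the jaws, within the pads' length; the fingertips stand 25 mm ahead of it and the grasp point (between the pads) lies 6 mm ahead of it; z points along the fingers, y is the line along which they close (so a half turn about z gives the same grasp; the last joint's range is limited). The gripper opens to 94 mm and grips with 3 to 60 N. Pads are 16 mm wide; open, the fingers measure 119 mm over their backs; the gripper's body (75 mm by 177 mm) begins 78 mm behind the grasp point.
Start: joints at [-1.438, 0.087, 1.371, -0, 1.684, -0.103], TCP at [0.128, -0.535, 0.231] pointing down, gripper open.
Joint ranges: [-3.1, 3.1], [-0.76, 2.03], [0.27, 2.55], [-1.08, 4.22], [0.17, 2.65], [-2.57, 2.57]. Speed limits (rad/s): [2.79, 2.79, 3.14, 3.14, 3.14, 3.14].

INTERFACE

Orientations are given as [roll, pitch, yaw] about the fixed x, y, z axes, in that order (R = Rz(yaw) Ry(pitch) Rx(roll)).
In Python, from bench import sensors, optics, ticket gives the robot as it stands.
- The arm moves only by the tool send_rows, never from a script. Its argument "rows" is a list of rows, each a list of 6 numbers: the shift along the world's x, y, z in mm, then the turn, a rotation vector about the world's x, y, z in rad. In form: [[x, y, z, wx, wy, wz], ...]. A call has 1 to 8 rows; each row shifts and turns the commanded pose from where the row before left it; what a row does not reach is not made up. A row lasts 1/12 s, in which the tool goes at most 41.7 mm and 7.16 degrees, less where a joint would pass 70% of its speed; a pose out of reach is approached as far as the arm can. A call is refused whole if a number of a shift passes 41.7 or a number of a turn 0.125, either way. A call with a gripper value outside its range is refused whole. "grip" is the finger opening in mm, from 0 to 94, set as the call begins (left out, the last holds). The fingers move at their own pace and stop on an object; the grip force is fixed at half the most. Time passes only in rows, so rows that do not move let the fingers close. It gives the time, the measured TCP pose, the force, the opening and the grip force at its end, in the units of the state.
- sensors.get_obs(): the state, without advancing time (a new reading comes with each control period).
- optics.snapshot(name): name is "scene" or "top"; returns the picture (400x640x3 uint8, red, green, blue); there is no depth.
- optics.camera_model(name): a dict with "vertical_fov" (degrees; the focal length in pixels is half the picture's height over the tangent of half this angle, whatever the lens; pixels are square), "cx", "cy" (the principal point, pixels), "R" (3x3) and "t" (3): a world point X has camera coordinates R X + t. Camera axes: x right, y down, z forward; pixel columns grow to the right and rows downward; lengths in m; the calibration is good to about 2 mm. A picture is of the moment at which its call begins. camera_model takes no time and is no camera call.
- ticket.close_job(): hands the job in; it is judged then, once.
The state is a dict: "time": time; "joint_positions": joint angles; "qvel": joint speeds; "joint_torque": joint torques, N m; "tool_pos": TCP position; "ee_rot": TCP orientation; "wrist_force": force on the tool from outside, world axes, zero at the start; "wrist_torque": the same for the moment, N m; "width": finger opening in m; "finger_force": force on a finger pad.
Only numpy, scipy, OpenCV 4.12 (cv2) and the standard library are available. Lean on these libraries where they do the work, as an engineer would, in place of code of your own. Each camera call takes 0.05 s, during which the arm holds its last target. There are 200 camera calls.

## Working session

There is one attempt and no reset: what is moved stays moved. The work goes in short steps, Python scripts to look and compute and a tool call to move; the robot and the scene stay as the last step left them, time stands still between calls to the robot, and variables do not carry over. Pictures are saved under pics/ and viewed, at most 14 in all, crops included, and the job is handed in when it is done.

Besides the shell and the picture viewer there is one more tool, called after "Request:" as name([rows], argument=value, ...), one row to a line, values as JSON. send_rows: Moves the arm, as the interface text tells. Its arguments: {"type":"object","properties":{"rows":{"type":"array"},"grip":{"type":"number"}},"required":["rows"]}

```bash
mkdir -p pics; ls; cat > h.py <<'E'
import numpy as np, cv2
from bench import sensors, optics, ticket
def cam(n):
    m=optics.camera_model(n); f=200/np.tan(np.radians(m["vertical_fov"])/2)
    return f,m["cx"],m["cy"],np.array(m["R"]),np.array(m["t"]),m
def ray(n,u,v,z):
    f,cx,cy,R,t,_=cam(n); d=R.T@np.array([(u-cx)/f,(v-cy)/f,1]); c=-R.T@t
    return c+d*(z-c[2])/d[2]
def proj(n,X):
    f,cx,cy,R,t,_=cam(n); p=R@np.array(X)+t; return f*p[0]/p[2]+cx,f*p[1]/p[2]+cy
def snap(n,name,scale=1.25,crop=None):
    im=optics.snapshot(n)[:,:,::-1]
    cv2.imwrite(f"pics/{name}_raw.png",im)
    if crop: u0,v0,u1,v1=crop; im=im[v0:v1,u0:u1]
    cv2.imwrite(f"pics/{name}.png",cv2.resize(im,None,fx=scale,fy=scale,interpolation=cv2.INTER_CUBIC))
E
python3 - <<'E'
from h import *
snap("top","t0"); snap("scene","s0")
for n in("top","scene"): print(cam(n)[5])
print(sensors.get_obs())
E
```

```text
pics
{'vertical_fov': 47.472588842676856, 'cx': 325.38444742464884, 'cy': 198.46309262352432, 'R': array([[ 0.01939686, -0.99934217,  0.03064296],
       [-0.98939828, -0.0235978 , -0.14329758],
       [ 0.14392642, -0.02753857, -0.98920514]]), 't': array([-0.02315042,  0.60517615,  1.01955821])}
{'vertical_fov': 52.68156335227789, 'cx': 320.8726877995741, 'cy': 196.8695941996437, 'R': array([[-0.48048437,  0.87699082, -0.00467606],
       [ 0.6330697 ,  0.34314551, -0.69388321],
       [-0.60692464, -0.33636031, -0.72007237]]), 't': array([ 0.31343015, -0.36506024,  1.25478343])}
{'time': 0.1, 'joint_positions': array([-1.43812296e+00,  8.79125053e-02,  1.37208088e+00,  6.41229662e-06,
        1.68358283e+00, -1.03122954e-01]), 'qvel': array([-0.00084402, -0.0006893 , -0.00470033, -0.00040237, -0.0002413 ,
       -0.00025963]), 'joint_torque': array([ 1.66541246e-03, -3.41252625e+01, -3.03301620e+01,  7.19330949e-02,
        3.04484647e-02, -9.89153455e-05]), 'tool_pos': array([ 0.12841744, -0.53435444,  0.22941528]), 'ee_rot': array([-3.13962028e+00, -2.10527788e-04,  2.35796828e-01]), 'wrist_force': array([-1.06591636,  0.1907271 ,  0.30380973]), 'wrist_torque': array([-0.02565053,  0.02222667,  0.00101104]), 'finger_force': 0.0, 'width': 0.09376872322851179}
```

View pics/t0.png

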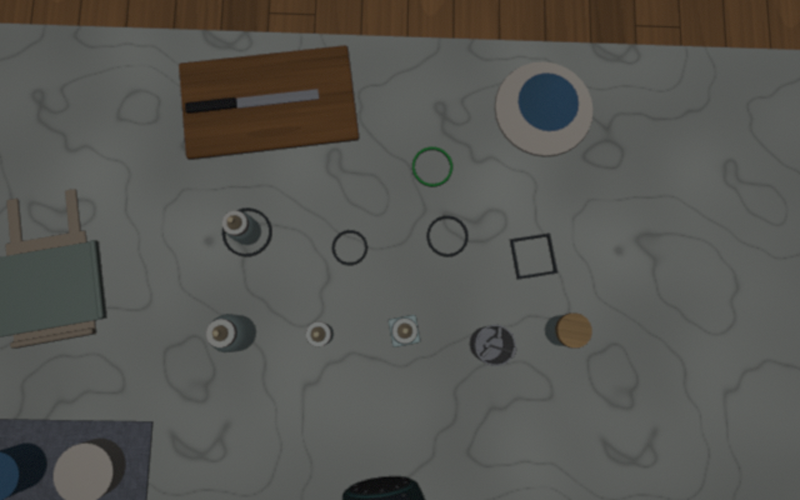

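View pics/s0.png

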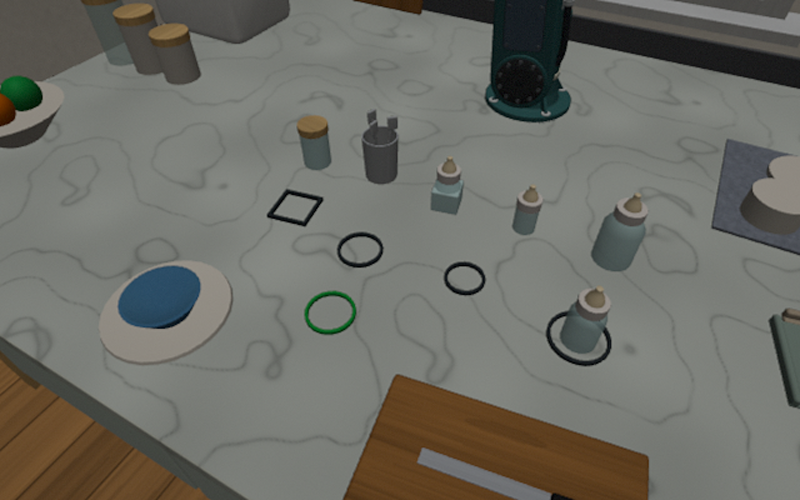

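The top view shows three bottles in the front row: large (222,333), small (319,334) and square (404,330). The medium bottle stands in the large holder at (247,231). The holders are small (350,247), medium dark (447,236) and square (534,256). The green ring at (432,166), tumbler (492,344) and jar (573,330) are not meant. I'll check with close crops.

```bash
python3 - <<'E'
import cv2
im=cv2.imread("pics/t0_raw.png")
a=cv2.convertScaleAbs(im,alpha=1.8)
for n,(u0,v0,u1,v1) in dict(c1=(155,155,345,295),c2=(300,170,480,300)).items():
    cv2.imwrite(f"pics/{n}.png",cv2.resize(a[v0:v1,u0:u1],None,fx=4,fy=4,interpolation=cv2.INTER_CUBIC))
E
```

```text
(no output)
```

View pics/c1.png

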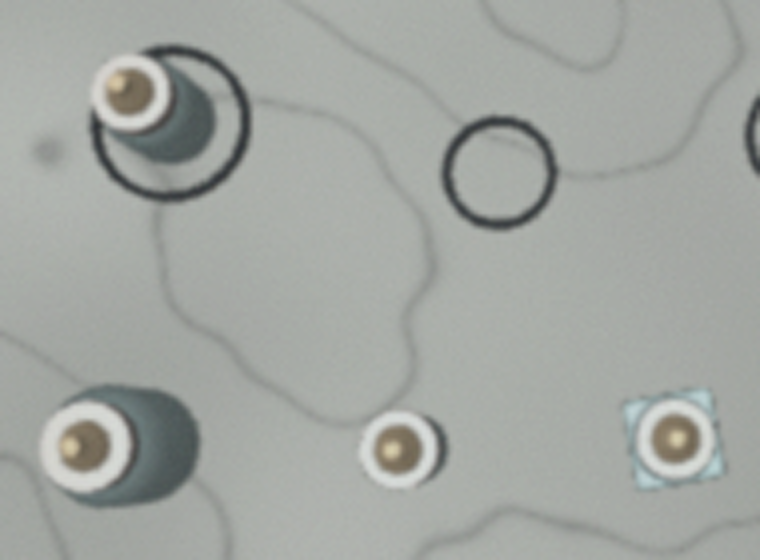

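View pics/c2.png

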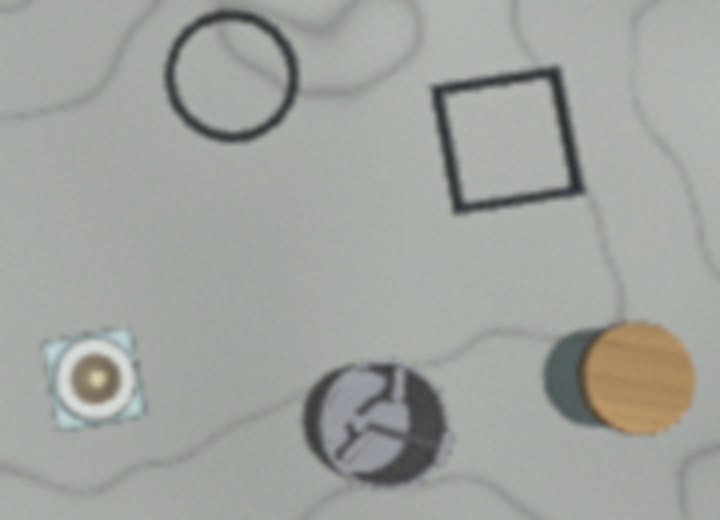

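```bash
python3 - <<'E'
from h import *
c1=lambda x,y:((x+.5)/4-.5+155,(y+.5)/4-.5+155)
c2=lambda x,y:((x+.5)/4-.5+300,(y+.5)/4-.5+170)
P={'med':(c1(131,93),.096),'large':(c1(87,447),.118),'small':(c1(399,449),.074),'sq':(c1(677,439),.086),'sq2':(c2(96,379),.086),
'Hlarge':(c1(171,123),.008),'Hsmall':(c1(500,172),.008),'Hmed':(c2(232,76),.008),'Hsq':(c2(507.5,139.5),.008),'tumbler':(c2(374,424),.095),'jar':(c2(638,378),.096),
'medbase':(c1(175,124),0.0)}
for k,(p,z) in P.items():
    X=ray("top",*p,z); print(k,X.round(4),'r',np.hypot(X[0],X[1]).round(3),'scene(x1.25)',(np.array(proj("scene",X))*1.25).round(0))
def ang(cs,f,z):
    q=[ray("top",*f(*c),z)[:2] for c in cs]
    for i in range(4):
        d=q[(i+1)%4]-q[i]; print(np.degrees(np.arctan2(d[1],d[0]))%90,np.hypot(*d))
ang([(432,88),(557,67),(584,190),(457,213)],c2,.008); ang([(624,403),(711,390),(724,475),(638,490)],c1,.055)
print(np.degrees(sensors.get_obs()['ee_rot']))
E
```

```text
med [0.6368 0.2982 0.096 ] r 0.703 scene(x1.25) [595. 299.]
large [0.4427 0.3032 0.118 ] r 0.537 scene(x1.25) [632. 207.]
small [0.4445 0.1449 0.074 ] r 0.468 scene(x1.25) [531. 197.]
sq [ 0.453  -0.0084  0.086 ] r 0.453 scene(x1.25) [449. 169.]
sq2 [ 0.4529 -0.0079  0.086 ] r 0.453 scene(x1.25) [450. 169.]
Hlarge [0.6352 0.2978 0.008 ] r 0.702 scene(x1.25) [579. 335.]
Hsmall [0.6102 0.0993 0.008 ] r 0.618 scene(x1.25) [465. 276.]
Hmed [ 0.6368 -0.089   0.008 ] r 0.643 scene(x1.25) [361. 247.]
Hsq [ 0.6018 -0.2571  0.008 ] r 0.654 scene(x1.25) [296. 206.]
tumbler [ 0.4316 -0.1597  0.095 ] r 0.46 scene(x1.25) [383. 136.]
jar [ 0.4593 -0.3053  0.096 ] r 0.551 scene(x1.25) [313. 123.]
medbase [0.636  0.2974 0.    ] r 0.702 scene(x1.25) [578. 338.]
10.941302076826403 0.07841101453662411
11.443992998129545 0.07676714080762764
11.442064323462716 0.07912374786125544
10.91452787743227 0.0774557234537087
9.590595288267536 0.049987225878363864
9.74947854425045 0.04828062382518017
10.829304548604554 0.049282481369592776
10.577607260939555 0.04935314325473037
[-1.79886991e+02 -1.20623537e-02  1.35101631e+01]
```

Request:
send_rows([
  [21,34,0,0,0,0],
  [21,34,0,0,0,0],
  [21,34,0,0,0,0],
  [21,34,0,0,0,0],
  [21,34,0,0,0,0],
  [21,34,0,0,0,0],
  [21,34,0,0,0,0],
  [21,34,0,0,0,0],
], grip=94)

```text
time: 0.77
tool_pos: [0.2968, -0.2608, 0.2301]
ee_rot: [-3.141, 0.0, 0.235]
wrist_force: [0.7, -0.3, -0.3]
width: 0.0942
finger_force: 0.0
```

Request:
send_rows([
  [21,34,0,0,0,0],
  [21,34,0,0,0,0],
  [21,34,0,0,0,0],
  [21,34,0,0,0,0],
  [21,34,0,0,0,0],
  [21,34,0,0,0,0],
  [21,34,0,0,0,0],
  [21,34,0,0,0,0],
])

```text
time: 1.43
tool_pos: [0.4648, 0.0113, 0.2302]
ee_rot: [3.141, 0.0, 0.236]
wrist_force: [0.7, -1.1, 1.1]
width: 0.0938
finger_force: 0.0
```

Request:
send_rows([
  [21,34,0,0,0,0],
  [21,34,0,0,0,0],
  [21,34,0,0,0,0],
  [21,34,0,0,0,0],
  [21,34,0,0,0,0],
  [21,34,0,0,0,0],
  [21,34,0,0,0,0],
  [0,0,0,0,0,0],
])

```text
time: 2.1
tool_pos: [0.6129, 0.253, 0.2253]
ee_rot: [-3.139, 0.005, 0.241]
wrist_force: [-0.4, -0.4, -0.5]
width: 0.094
finger_force: 0.0
```

Request:
send_rows([
  [12,23,0,0,0,0],
  [12,22,0,0,0,0],
  [0,0,-20,0,0,0],
  [0,0,-20,0,0,0],
  [0,0,0,0,0,0],
  [0,0,0,0,0,0],
])

```text
time: 2.6
tool_pos: [0.6344, 0.2915, 0.1881]
ee_rot: [3.141, 0.005, 0.236]
wrist_force: [0.2, 0.1, 0.8]
width: 0.0938
finger_force: 0.0
```

```bash
python3 - <<'E'
from h import *
snap("scene","s1",4,(400,150,560,300)); o=sensors.get_obs(); print(o['tool_pos'],o['ee_rot'],o['joint_positions'])
E
```

```text
[0.63517465 0.29171566 0.19021483] [3.14125539e+00 1.42400763e-03 2.35475514e-01] [ 3.49549380e-01  4.34957115e-01  1.02331721e+00 -1.74113417e-04
  1.68477147e+00  1.68485028e+00]
```

View pics/s1.png

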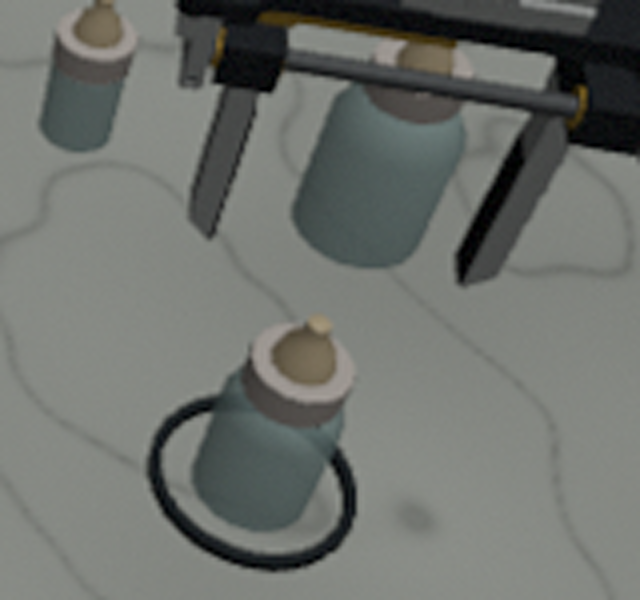

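The crop shows the open gripper above the medium bottle in the large holder (ring at crop (300,370)), with the tips clear. Descending onto the ring.

Request:
send_rows([
  [2,6,-5,0,0,0],
  [0,0,-20,0,0,0],
  [0,0,-20,0,0,0],
  [0,0,-20,0,0,0],
  [0,0,-14,0,0,0],
  [0,0,-7,0,0,0],
  [0,0,0,0,0,0],
  [0,0,0,0,0,0],
])

```text
time: 3.32
tool_pos: [0.638, 0.2984, 0.1057]
ee_rot: [-3.141, -0.002, 0.236]
wrist_force: [1.0, -0.7, -0.3]
width: 0.0939
finger_force: 0.0
```

Request:
send_rows([
  [0,0,0,0,0,0],
  [0,0,0,0,0,0],
  [0,0,0,0,0,0],
  [0,0,0,0,0,0],
  [0,0,0,0,0,0],
  [0,0,0,0,0,0],
], grip=60)

```text
time: 3.82
tool_pos: [0.6376, 0.2982, 0.1048]
ee_rot: [3.142, -0.0, 0.236]
wrist_force: [-0.6, 1.1, 0.7]
width: 0.0606
finger_force: 0.0
```

Request:
send_rows([
  [0,0,0,0,0,0],
  [0,0,0,0,0,0],
  [0,0,0,0,0,0],
  [0,0,0,0,0,0],
  [0,0,0,0,0,0],
  [0,0,0,0,0,0],
], grip=30)

```text
time: 4.32
tool_pos: [0.6374, 0.2982, 0.1044]
ee_rot: [3.142, 0.0, 0.236]
wrist_force: [0.1, -0.3, 0.0]
width: 0.0437
finger_force: 30.0
```

Request:
send_rows([
  [0,0,4,0,0,0],
  [0,0,8,0,0,0],
  [0,0,15,0,0,0],
  [0,0,15,0,0,0],
  [0,-5,8,0,0,0],
  [0,-15,0,0,0,0],
  [0,-25,0,0,0,0],
  [0,-30,0,0,0,0],
])

```text
time: 4.98
tool_pos: [0.637, 0.2225, 0.154]
ee_rot: [3.141, 0.001, 0.238]
wrist_force: [0.7, -1.5, -1.8]
width: 0.0433
finger_force: 30.0
```

Request:
send_rows([
  [0,-30,0,0,0,0],
  [0,-30,0,0,0,0],
  [0,-30,0,0,0,0],
  [0,-30,0,0,0,0],
  [0,-30,0,0,0,0],
  [0,-30,0,0,0,0],
  [0,-30,0,0,0,0],
  [0,-30,0,0,0,0],
])

```text
time: 5.65
tool_pos: [0.6363, -0.0196, 0.1537]
ee_rot: [3.141, 0.002, 0.235]
wrist_force: [0.9, -0.6, -1.3]
width: 0.0431
finger_force: 30.0
```

Request:
send_rows([
  [0,-30,0,0,0,0],
  [0,-20,0,0,0,0],
  [0,-14,0,0,0,0],
  [0,-8,0,0,0,0],
  [0,0,0,0,0,0],
  [0,0,0,0,0,0],
  [0,0,0,0,0,0],
])

```text
time: 6.23
tool_pos: [0.6374, -0.0876, 0.1544]
ee_rot: [-3.141, 0.0, 0.237]
wrist_force: [0.1, -0.8, -0.9]
width: 0.0431
finger_force: 30.0
```

Request:
send_rows([
  [0,-1,-8,0,0,0],
  [0,0,-14,0,0,0],
  [0,0,-12,0,0,0],
  [0,0,-7,0,0,0],
  [0,0,-3,0,0,0],
  [0,0,-2,0,0,0],
  [0,0,-1,0,0,0],
  [0,0,0,0,0,0],
])

```text
time: 6.9
tool_pos: [0.6378, -0.0898, 0.1078]
ee_rot: [3.141, -0.001, 0.236]
wrist_force: [0.5, 0.0, -0.5]
width: 0.0435
finger_force: 30.0
```

Request:
send_rows([
  [0,0,-1,0,0,0],
  [0,0,0,0,0,0],
  [0,0,-1,0,0,0],
  [0,0,0,0,0,0],
  [0,0,0,0,0,0],
])

```text
time: 7.32
tool_pos: [0.6375, -0.0899, 0.1056]
ee_rot: [3.141, -0.0, 0.236]
wrist_force: [-0.8, 0.3, -1.7]
width: 0.0435
finger_force: 30.0
```

```bash
python3 - <<'E'
from h import *
snap("scene","s2",4,(220,120,380,260)); o=sensors.get_obs(); print(o['tool_pos'],o['ee_rot'],o['wrist_force'])
E
```

```text
[ 0.63749124 -0.08984825  0.10559771] [ 3.14146983e+00 -9.59361818e-05  2.35667947e-01] [ 0.15603676 -0.50752392 -1.53537632]
```

View pics/s2.png

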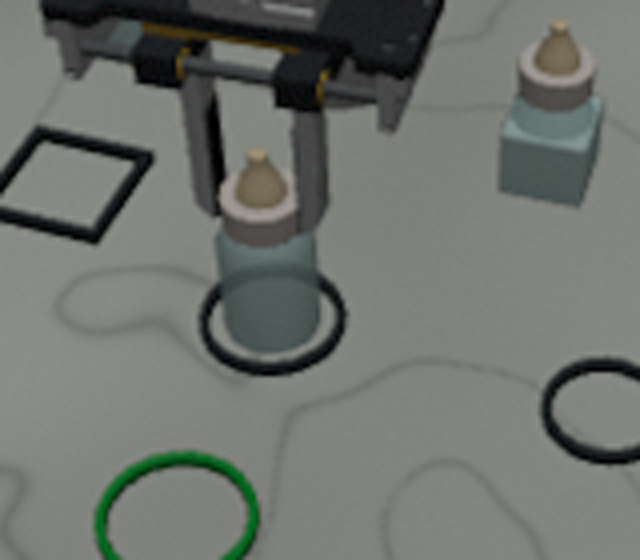

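The bottle hangs about 1 mm up, inside the dark medium holder at crop (270,320). Setting it down and releasing.

Request:
send_rows([
  [0,0,-1,0,0,0],
  [0,0,0,0,0,0],
  [0,0,-0.5,0,0,0],
  [0,0,0,0,0,0],
  [0,0,0,0,0,0],
  [0,0,0,0,0,0],
])

```text
time: 7.87
tool_pos: [0.6376, -0.0898, 0.1044]
ee_rot: [3.141, -0.0, 0.236]
wrist_force: [-0.5, -0.4, 1.9]
width: 0.0436
finger_force: 30.0
```

Contact (force has turned upward). Open gently.

Request:
send_rows([
  [0,0,0,0,0,0],
  [0,0,0,0,0,0],
  [0,0,0,0,0,0],
], grip=54)

```text
time: 8.12
tool_pos: [0.6375, -0.0898, 0.1039]
ee_rot: [3.141, -0.0, 0.236]
wrist_force: [0.2, -0.5, -0.4]
width: 0.0541
finger_force: 0.0
```

Request:
send_rows([
  [0,0,0,0,0,0],
  [0,0,0,0,0,0],
  [0,0,0,0,0,0],
  [0,0,0,0,0,0],
  [0,0,10,0,0,0],
  [0,0,25,0,0,0],
  [0,0,35,0,0,0],
  [0,0,35,0,0,0],
], grip=94)

```text
time: 8.78
tool_pos: [0.6367, -0.0896, 0.2096]
ee_rot: [-3.141, 0.002, 0.236]
wrist_force: [0.3, -0.9, 0.3]
width: 0.0942
finger_force: 0.0
```

Request:
send_rows([
  [-16,32.5,2,0,0,0],
  [-16,32.5,0,0,0,0],
  [-16,32.5,0,0,0,0],
  [-16,32.5,0,0,0,0],
  [-16,32.5,0,0,0,0],
  [-16,32.5,0,0,0,0],
  [-16,32.5,0,0,0,0],
  [-16,32.5,0,0,0,0],
])

```text
time: 9.45
tool_pos: [0.5086, 0.1716, 0.2122]
ee_rot: [3.142, -0.002, 0.236]
wrist_force: [1.3, 0.1, -0.4]
width: 0.0941
finger_force: 0.0
```

Request:
send_rows([
  [-16,32.5,0,0,0,0],
  [-16,32.5,0,0,0,0],
  [-16,32.5,0,0,0,0],
  [-16,32.5,0,0,0,0],
  [-2,3,0,0,0,0],
  [0,0,0,0,0,0],
  [0,0,0,0,0,0],
  [0,0,0,0,0,0],
])

```text
time: 10.12
tool_pos: [0.4442, 0.3022, 0.2114]
ee_rot: [3.141, -0.001, 0.234]
wrist_force: [-0.6, -0.4, -0.9]
width: 0.0944
finger_force: 0.0
```

Request:
send_rows([
  [-1.5,1,-8,0,0,0],
  [0,0,-18,0,0,0],
  [0,0,-20,0,0,0],
  [0,0,-18,0,0,0],
  [0,0,-13,0,0,0],
  [0,0,-8,0,0,0],
  [0,0,0,0,0,0],
  [0,0,0,0,0,0],
])

```text
time: 10.78
tool_pos: [0.4422, 0.3035, 0.1257]
ee_rot: [3.141, 0.001, 0.235]
wrist_force: [-0.0, 0.9, -0.0]
width: 0.0941
finger_force: 0.0
```

Request:
send_rows([
  [0,0,0,0,0,0],
  [0,0,0,0,0,0],
  [0,0,0,0,0,0],
  [0,0,0,0,0,0],
  [0,0,0,0,0,0],
  [0,0,0,0,0,0],
], grip=62)

```text
time: 11.28
tool_pos: [0.4421, 0.3043, 0.1263]
ee_rot: [-3.142, -0.001, 0.236]
wrist_force: [0.4, -0.6, 0.9]
width: 0.0622
finger_force: 0.0
```

Request:
send_rows([
  [0,0,0,0,0,0],
  [0,0,0,0,0,0],
  [0,0,0,0,0,0],
  [0,0,0,0,0,0],
  [0,0,0,0,0,0],
  [0,0,0,0,0,0],
], grip=30)

```text
time: 11.78
tool_pos: [0.442, 0.3041, 0.126]
ee_rot: [3.141, 0.0, 0.236]
wrist_force: [0.6, -0.9, -0.5]
width: 0.0471
finger_force: 30.0
```

Request:
send_rows([
  [0,0,4,0,0,0],
  [0,0,8,0,0,0],
  [0,0,15,0,0,0],
  [0,0,15,0,0,0],
  [6,0,8,0,0,0],
  [15,0,0,0,0,0],
  [25,-1,0,0,0,0],
  [28,-1,0,0,0,0],
])

```text
time: 12.45
tool_pos: [0.5166, 0.3026, 0.1769]
ee_rot: [-3.141, -0.001, 0.237]
wrist_force: [0.5, 1.6, -1.6]
width: 0.0474
finger_force: 30.0
```

Request:
send_rows([
  [30,-1,0,0,0,0],
  [30,-1,0,0,0,0],
  [28,-1,0,0,0,0],
  [18,-1,0,0,0,0],
  [10,0,0,0,0,0],
  [3,0,0,0,0,0],
  [0,0,0,0,0,0],
  [0,0,0,0,0,0],
])

```text
time: 13.12
tool_pos: [0.6346, 0.2982, 0.1757]
ee_rot: [-3.142, 0.001, 0.236]
wrist_force: [-0.4, 0.3, -2.0]
width: 0.0471
finger_force: 30.0
```

Request:
send_rows([
  [1,0,-8,0,0,0],
  [0,0,-14,0,0,0],
  [0,0,-12,0,0,0],
  [0,0,-7,0,0,0],
  [0,0,-3,0,0,0],
  [0,0,-2,0,0,0],
  [0,0,-1,0,0,0],
  [0,0,0,0,0,0],
])

```text
time: 13.78
tool_pos: [0.6361, 0.2983, 0.1294]
ee_rot: [-3.142, -0.001, 0.236]
wrist_force: [0.1, -0.2, -2.3]
width: 0.0473
finger_force: 30.0
```

Request:
send_rows([
  [0,0,-1,0,0,0],
  [0,0,0,0,0,0],
  [0,0,-0.5,0,0,0],
  [0,0,0,0,0,0],
  [0,0,0,0,0,0],
])

```text
time: 14.2
tool_pos: [0.6361, 0.2982, 0.1276]
ee_rot: [3.142, -0.0, 0.236]
wrist_force: [0.4, -0.3, -1.9]
width: 0.0474
finger_force: 30.0
```

```bash
python3 - <<'E'
from h import *
snap("scene","s3",4,(390,180,540,310)); o=sensors.get_obs(); print(o['tool_pos'],o['ee_rot'],o['wrist_force'])
E
```

```text
[0.63604262 0.29822454 0.12761102] [ 3.14157466e+00 -1.73614392e-04  2.35761883e-01] [-0.65896753 -0.20018299 -1.53678235]
```

View pics/s3.png

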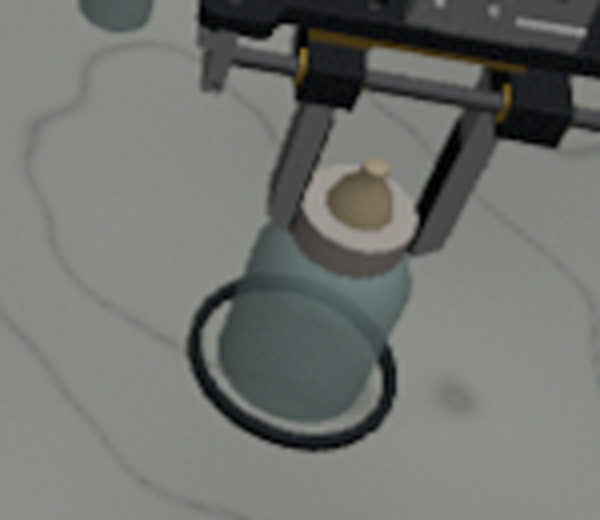

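The large bottle hangs inside its holder (ring at crop (290,360)) with clearance all round. Lowering the last 1.5 mm.

Request:
send_rows([
  [0,0,-1,0,0,0],
  [0,0,0,0,0,0],
  [0,0,-0.5,0,0,0],
  [0,0,0,0,0,0],
  [0,0,0,0,0,0],
  [0,0,0,0,0,0],
])

```text
time: 14.75
tool_pos: [0.636, 0.2982, 0.1261]
ee_rot: [3.141, -0.0, 0.236]
wrist_force: [0.5, 0.3, -1.5]
width: 0.0474
finger_force: 30.0
```

Request:
send_rows([
  [0,0,-0.5,0,0,0],
  [0,0,0,0,0,0],
  [0,0,0,0,0,0],
  [0,0,0,0,0,0],
])

```text
time: 15.08
tool_pos: [0.6362, 0.2982, 0.126]
ee_rot: [3.142, -0.001, 0.236]
wrist_force: [0.0, -0.1, 0.7]
width: 0.0474
finger_force: 30.0
```

Request:
send_rows([
  [0,0,0,0,0,0],
  [0,0,0,0,0,0],
  [0,0,0,0,0,0],
], grip=58)

```text
time: 15.33
tool_pos: [0.6361, 0.2983, 0.1255]
ee_rot: [-3.142, -0.0, 0.236]
wrist_force: [-0.4, 0.3, 1.1]
width: 0.0575
finger_force: 0.0
```

Request:
send_rows([
  [0,0,0,0,0,0],
  [0,0,0,0,0,0],
  [0,0,0,0,0,0],
  [0,0,0,0,0,0],
  [0,0,10,0,0,0],
  [0,0,20,0,0,0],
  [0,0,30,0,0,0],
  [0,0,30,0,0,0],
], grip=94)

```text
time: 16.0
tool_pos: [0.6354, 0.298, 0.2159]
ee_rot: [3.141, 0.002, 0.236]
wrist_force: [1.0, 0.2, -0.2]
width: 0.0942
finger_force: 0.0
```

Request:
send_rows([
  [-24,-19,0,0,0,0],
  [-30,-24,0,0,0,0],
  [-30,-24,0,0,0,0],
  [-30,-24,0,0,0,0],
  [-30,-24,0,0,0,0],
  [-28,-22,0,0,0,0],
  [-19.5,-16,0,0,0,0],
  [0,0,0,0,0,0],
])

```text
time: 16.67
tool_pos: [0.4417, 0.1432, 0.217]
ee_rot: [3.141, -0.001, 0.234]
wrist_force: [1.0, 0.5, 0.6]
width: 0.0939
finger_force: 0.0
```

Request:
send_rows([
  [0,0,-20,0,0,0],
  [0,0,-30,0,0,0],
  [0,0,-20,0,0,0],
  [0,0,0,0,0,0],
  [0,0,0,0,0,0],
])

```text
time: 17.08
tool_pos: [0.4444, 0.1454, 0.1453]
ee_rot: [-3.141, 0.002, 0.236]
wrist_force: [0.3, -0.4, 0.2]
width: 0.0943
finger_force: 0.0
```

Request:
send_rows([
  [0,0,-10,0,0,0],
  [0,0,-18,0,0,0],
  [0,0,-18,0,0,0],
  [0,0,-11,0,0,0],
  [0,0,-6,0,0,0],
  [0,0,0,0,0,0],
  [0,0,0,0,0,0],
])

```text
time: 17.67
tool_pos: [0.4451, 0.1453, 0.0832]
ee_rot: [3.141, -0.001, 0.236]
wrist_force: [0.5, -0.0, 0.1]
width: 0.0942
finger_force: 0.0
```

Request:
send_rows([
  [0,0,0,0,0,0],
  [0,0,0,0,0,0],
  [0,0,0,0,0,0],
  [0,0,0,0,0,0],
  [0,0,0,0,0,0],
  [0,0,0,0,0,0],
], grip=58)

```text
time: 18.17
tool_pos: [0.4446, 0.1452, 0.0827]
ee_rot: [3.142, -0.0, 0.236]
wrist_force: [-0.6, -0.2, -0.1]
width: 0.0591
finger_force: 0.0
```

Request:
send_rows([
  [0,0,0,0,0,0],
  [0,0,0,0,0,0],
  [0,0,0,0,0,0],
  [0,0,0,0,0,0],
  [0,0,0,0,0,0],
  [0,0,0,0,0,0],
], grip=30)

```text
time: 18.67
tool_pos: [0.4444, 0.1452, 0.0825]
ee_rot: [3.141, 0.0, 0.236]
wrist_force: [0.5, -0.9, -0.4]
width: 0.043
finger_force: 30.0
```

Request:
send_rows([
  [0,0,4,0,0,0],
  [0,0,8,0,0,0],
  [0,0,15,0,0,0],
  [0,0,15,0,0,0],
  [6,-2,8,0,0,0],
  [15,-4,0,0,0,0],
  [24,-7,0,0,0,0],
  [26,-7,0,0,0,0],
])

```text
time: 19.33
tool_pos: [0.5164, 0.1251, 0.1334]
ee_rot: [3.141, -0.001, 0.237]
wrist_force: [0.0, 0.3, -0.7]
width: 0.0432
finger_force: 30.0
```

Request:
send_rows([
  [26,-7,0,0,0,0],
  [26,-7,0,0,0,0],
  [22,-6,0,0,0,0],
  [13,-4,0,0,0,0],
  [6,-2,0,0,0,0],
  [2,0,0,0,0,0],
  [0,0,0,0,0,0],
  [0,0,0,0,0,0],
])

```text
time: 20.0
tool_pos: [0.6098, 0.0995, 0.1325]
ee_rot: [-3.141, 0.001, 0.236]
wrist_force: [0.1, 0.5, -1.0]
width: 0.0432
finger_force: 30.0
```

Request:
send_rows([
  [0,0,-8,0,0,0],
  [0,0,-14,0,0,0],
  [0,0,-10,0,0,0],
  [0,0,-5,0,0,0],
  [0,0,0,0,0,0],
  [0,0,0,0,0,0],
])

```text
time: 20.5
tool_pos: [0.61, 0.0993, 0.0951]
ee_rot: [-3.141, 0.001, 0.236]
wrist_force: [0.8, -0.1, -1.1]
width: 0.0433
finger_force: 30.0
```

```bash
python3 - <<'E'
from h import *
snap("scene","s4",4,(310,150,460,280)); o=sensors.get_obs(); print(o['tool_pos'],o['ee_rot'],o['wrist_force'])
E
```

```text
[0.61054562 0.0993114  0.09583725] [ 3.14139489e+00 -4.59830289e-04  2.35969976e-01] [ 0.46333956 -0.07325044 -0.94169245]
```

View pics/s4.png

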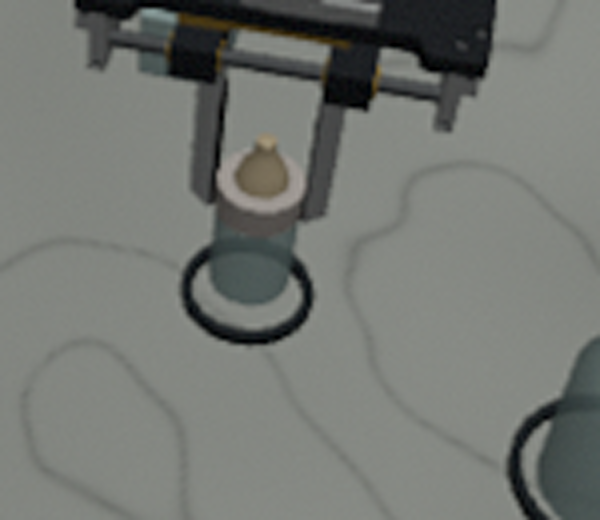

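The small bottle hangs 13 mm above the small holder (crop (248,290)), centred. Lowering 13 mm in steps.

Request:
send_rows([
  [0,0,-5,0,0,0],
  [0,0,-3,0,0,0],
  [0,0,-2,0,0,0],
  [0,0,-1,0,0,0],
  [0,0,-1,0,0,0],
  [0,0,0,0,0,0],
  [0,0,0,0,0,0],
  [0,0,0,0,0,0],
])

```text
time: 21.22
tool_pos: [0.6106, 0.0992, 0.0837]
ee_rot: [3.141, -0.0, 0.236]
wrist_force: [0.3, -0.4, -1.3]
width: 0.043
finger_force: 30.0
```

Request:
send_rows([
  [0,0,-0.5,0,0,0],
  [0,0,0,0,0,0],
  [0,0,-0.5,0,0,0],
  [0,0,0,0,0,0],
  [0,0,0,0,0,0],
])

```text
time: 21.63
tool_pos: [0.6105, 0.0992, 0.0826]
ee_rot: [3.141, -0.0, 0.236]
wrist_force: [-0.3, -0.5, -2.5]
width: 0.0432
finger_force: 30.0
```

Request:
send_rows([
  [0,0,-0.5,0,0,0],
  [0,0,0,0,0,0],
  [0,0,0,0,0,0],
  [0,0,0,0,0,0],
])

```text
time: 21.97
tool_pos: [0.6106, 0.0992, 0.0825]
ee_rot: [3.141, -0.001, 0.236]
wrist_force: [-0.7, 0.6, 1.9]
width: 0.0431
finger_force: 30.0
```

Request:
send_rows([
  [0,0,0,0,0,0],
  [0,0,0,0,0,0],
  [0,0,0,0,0,0],
], grip=54)

```text
time: 22.22
tool_pos: [0.6105, 0.0992, 0.0818]
ee_rot: [3.141, 0.0, 0.236]
wrist_force: [-0.3, -0.0, 0.1]
width: 0.0538
finger_force: 0.0
```

Request:
send_rows([
  [0,0,0,0,0,0],
  [0,0,0,0,0,0],
  [0,0,0,0,0,0],
  [0,0,0,0,0,0],
  [0,0,10,0,0,0],
  [0,0,20,0,0,0],
  [0,0,32,0,0,0],
  [0,0,32,0,0,0],
], grip=94)

```text
time: 22.88
tool_pos: [0.6097, 0.0992, 0.1765]
ee_rot: [-3.141, 0.003, 0.236]
wrist_force: [1.2, 0.2, 0.3]
width: 0.0941
finger_force: 0.0
```

Request:
send_rows([
  [-22,-15,0,0,0,0],
  [-30,-20,0,0,0,0],
  [-30,-20,0,0,0,0],
  [-30,-21,0,0,0,0],
  [-26,-18,0,0,0,0],
  [-19.5,-13,0,0,0,0],
  [0,0,0,0,0,0],
  [0,0,0,0,0,0],
])

```text
time: 23.55
tool_pos: [0.4529, -0.0082, 0.1773]
ee_rot: [3.141, -0.003, 0.234]
wrist_force: [0.1, 0.1, -0.1]
width: 0.0944
finger_force: 0.0
```

Request:
send_rows([
  [0,0,-10,0,0,0],
  [0,0,-20,0,0,0],
  [0,0,-20,0,0,0],
  [0,0,-16,0,0,0],
  [0,0,-10,0,0,0],
  [0,0,-5,0,0,0],
  [0,0,0,0,0,0],
  [0,0,0,0,0,0],
])

```text
time: 24.22
tool_pos: [0.4536, -0.0076, 0.0952]
ee_rot: [3.141, -0.0, 0.236]
wrist_force: [0.8, -0.6, -0.2]
width: 0.094
finger_force: 0.0
```

Request:
send_rows([
  [0,0,0,0,0,0],
  [0,0,0,0,0,0],
  [0,0,0,0,0,0],
  [0,0,0,0,0,0],
  [0,0,0,0,0,0],
  [0,0,0,0,0,0],
], grip=58)

```text
time: 24.72
tool_pos: [0.4531, -0.0079, 0.0953]
ee_rot: [3.141, -0.0, 0.236]
wrist_force: [-0.6, -0.0, -0.1]
width: 0.0593
finger_force: 0.0
```

Request:
send_rows([
  [0,0,0,0,0,0],
  [0,0,0,0,0,0],
  [0,0,0,0,0,0],
  [0,0,0,0,0,0],
  [0,0,0,0,0,0],
  [0,0,0,0,0,0],
], grip=30)

```text
time: 25.22
tool_pos: [0.453, -0.0078, 0.095]
ee_rot: [3.141, 0.0, 0.236]
wrist_force: [0.4, -0.1, 0.2]
width: 0.0435
finger_force: 30.0
```

Request:
send_rows([
  [0,0,4,0,0,0],
  [0,0,8,0,0,0],
  [0,0,15,0,0,0],
  [0,0,15,0,0,0],
  [6,-2,8,0,0,0],
  [16,-10,0,0,0,0],
  [22,-24,0,0,0,0],
  [22,-30,0,0,0,0],
])

```text
time: 25.88
tool_pos: [0.5203, -0.0734, 0.1459]
ee_rot: [3.141, -0.002, 0.239]
wrist_force: [0.3, -0.5, -1.1]
width: 0.0434
finger_force: 30.0
```

Request:
send_rows([
  [16,-33,0,0,0,0],
  [16,-35,0,0,0,0],
  [16,-35,0,0,0,0],
  [14,-32,0,0,0,0.015],
  [11,-25,0,0,0,0],
  [7,-15,0,0,0,0],
  [3,-8,0,0,0,0],
  [0,0,0,0,0,0],
])

```text
time: 26.55
tool_pos: [0.6023, -0.2586, 0.1442]
ee_rot: [-3.142, 0.001, 0.249]
wrist_force: [0.0, 0.4, -1.3]
width: 0.0438
finger_force: 30.0
```

Request:
send_rows([
  [0,0,-8,0,0,0],
  [0,0,-14,0,0,0],
  [0,0,-10,0,0,0],
  [0,0,-5,0,0,0],
  [0,0,0,0,0,0],
  [0,0,0,0,0,0],
])

```text
time: 27.05
tool_pos: [0.6017, -0.2559, 0.1076]
ee_rot: [-3.141, 0.001, 0.252]
wrist_force: [-0.1, -0.5, -1.8]
width: 0.0434
finger_force: 30.0
```

```bash
python3 - <<'E'
from h import *
snap("scene","s5",4,(170,90,320,220)); o=sensors.get_obs(); print(o['tool_pos'],o['ee_rot'],o['wrist_force'])
E
```

```text
[ 0.60214632 -0.25636075  0.10849546] [ 3.14112505e+00 -4.71363189e-04  2.51450027e-01] [ 0.59424612 -0.68859155 -0.6704432 ]
```

View pics/s5.png

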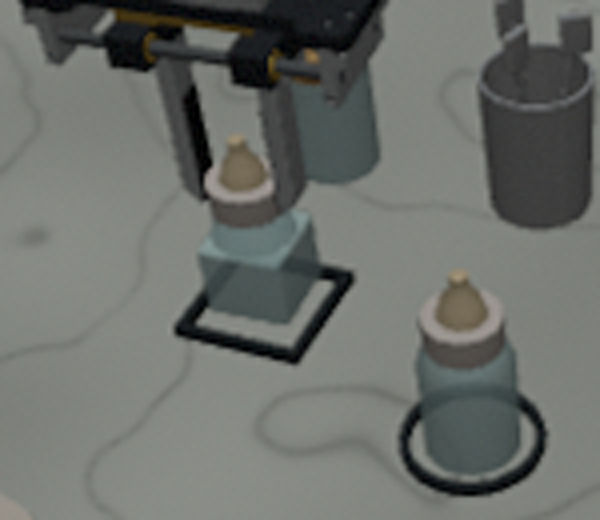

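The square bottle hangs 13 mm above the square holder (crop (265,315)), centred and aligned. The medium bottle stands well in its holder. Lowering.

Request:
send_rows([
  [0,0,-5,0,0,0],
  [0,0,-3,0,0,0],
  [0,0,-2,0,0,0],
  [0,0,-1,0,0,0],
  [0,0,-1,0,0,0],
  [0,0,0,0,0,0],
  [0,0,0,0,0,0],
  [0,0,0,0,0,0],
])

```text
time: 27.77
tool_pos: [0.6021, -0.2569, 0.0962]
ee_rot: [3.141, -0.0, 0.251]
wrist_force: [0.3, 0.1, -0.6]
width: 0.0433
finger_force: 30.0
```

Request:
send_rows([
  [0,0,-0.5,0,0,0],
  [0,0,0,0,0,0],
  [0,0,-0.5,0,0,0],
  [0,0,0,0,0,0],
  [0,0,0,0,0,0],
])

```text
time: 28.18
tool_pos: [0.602, -0.2568, 0.0951]
ee_rot: [3.141, -0.0, 0.251]
wrist_force: [0.8, 0.2, -0.6]
width: 0.0433
finger_force: 30.0
```

Request:
send_rows([
  [0,0,-0.5,0,0,0],
  [0,0,0,0,0,0],
  [0,0,0,0,0,0],
  [0,0,0,0,0,0],
])

```text
time: 28.52
tool_pos: [0.6021, -0.2569, 0.0951]
ee_rot: [3.141, -0.0, 0.251]
wrist_force: [-0.7, 0.1, 1.7]
width: 0.0434
finger_force: 30.0
```

Contact. Release and retreat upward, then sideways clear of the view.

Request:
send_rows([
  [0,0,0,0,0,0],
  [0,0,0,0,0,0],
  [0,0,0,0,0,0],
], grip=54)

```text
time: 28.77
tool_pos: [0.602, -0.2568, 0.0942]
ee_rot: [-3.142, 0.0, 0.251]
wrist_force: [0.4, 0.5, -0.1]
width: 0.0537
finger_force: 0.0
```

Request:
send_rows([
  [0,0,0,0,0,0],
  [0,0,0,0,0,0],
  [0,0,0,0,0,0],
  [0,0,0,0,0,0],
  [0,0,10,0,0,0],
  [0,0,25,0,0,0],
  [0,0,35,0,0,0],
  [0,0,35,0,0,0],
], grip=94)

```text
time: 29.43
tool_pos: [0.6013, -0.2564, 0.2001]
ee_rot: [-3.14, 0.002, 0.251]
wrist_force: [1.3, -1.2, 0.4]
width: 0.094
finger_force: 0.0
```

Request:
send_rows([
  [-20,-20,10,0,0,0],
  [-28,-28,5,0,0,0],
  [-28,-28,0,0,0,0],
  [-28,-28,0,0,0,0],
  [-28,-28,0,0,0,0],
  [-28,-28,0,0,0,0],
  [-28,-28,0,0,0,0],
  [-28,-28,0,0,0,0],
])

```text
time: 30.1
tool_pos: [0.3845, -0.474, 0.2158]
ee_rot: [3.14, -0.001, 0.251]
wrist_force: [0.7, -0.7, -0.7]
width: 0.0937
finger_force: 0.0
```

Request:
send_rows([
  [-20,-10,0,0,0,0],
  [-10,-5,0,0,0,0],
  [0,0,0,0,0,0],
  [0,0,0,0,0,0],
  [0,0,0,0,0,0],
  [0,0,0,0,0,0],
])

```text
time: 30.6
tool_pos: [0.3575, -0.4867, 0.2147]
ee_rot: [3.141, -0.001, 0.253]
wrist_force: [0.0, -0.2, -0.3]
width: 0.0939
finger_force: 0.0
```

```bash
python3 - <<'E'
from h import *
snap("scene","s6"); snap("top","t6",2.2,(150,110,500,300))
E
```

```text
(no output)
```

View pics/s6.png

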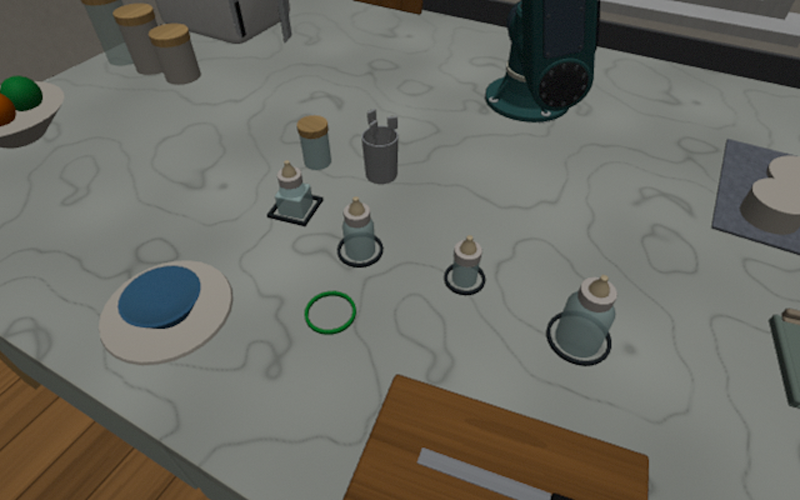

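View pics/t6.png

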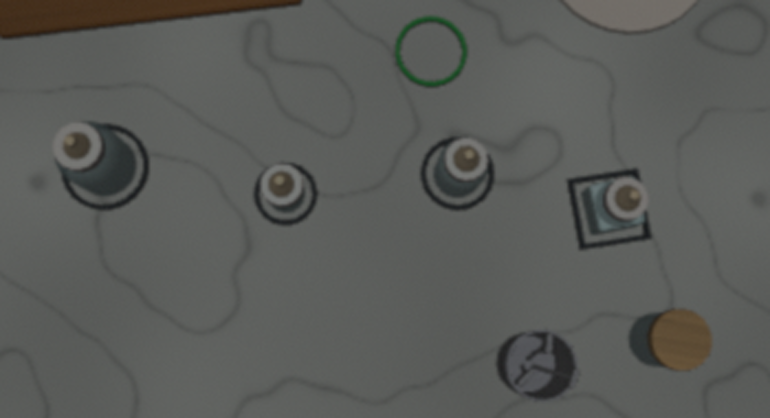

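All four bottles stand upright and centred in their holders: large (579,335), small (465,277), medium (360,248) and square (295,205) in the scene view. The jar (315,145) and tumbler (380,155) have not moved, and the arm is clear.

```bash
python3 -c "
from bench import ticket; print(ticket.close_job())"
```

```text
the job is handed in; nothing more can be done
None
```

All four feeding bottles stand upright in their own holders, the jar and spoon tumbler were left where they stood, and the job was handed in after about 31 s; no verdict came back.

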